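# Measure a carton with the sprung length gauge

## Task

Measure the carton: with the gauge's rule still home, press the round key to zero the readout; then pull the sprung rule out by its tab, lift its lip over the carton, drop it behind the carton's far end and ease it back, so that the spring draws the carton flush against the fence, and let go with the rule hooked there. Then press the wide bar key to store the length, and leave the rule hooked. Never let the rule snap back, do not crush the carton, do not press the small square key, and leave the stamps and the bottle alone.

Things in the scene. Friction and masses are not known exactly. Their poses are not given: they have to be found in the camera images.
- gauge: Length gauge fixed to the desk. Its x axis (level) is the pull direction, z up; origin on the desk at the foot of the fence's measuring face. The grey fence is 100 wide, 54 high, its face is the plane x = 0. In front of it lies an aluminium bed, 205 long in x, 100 wide, 6 thick, on which the carton stands. Behind it, at x = -230, z = 60, is the pivot (axis along y) of the aluminium arm.
- armbody (a joint): Arm pivot, rad: 0 = arm level, resting on the fence; grows up to 0.3 as the arm is lifted with the rule in it. It falls back under its own weight (lifting by the tab takes about 3 N with the rule home, less when it is pulled out). Arm 34 wide, its top at z = 76, its front end at gauge x = -5.
- rule (a joint): How far the steel rule is pulled out of the arm, m: 0 = home, at most 0.175. A spring pulls it home with 3.6 N at 0, rising by 60 N per m; it has no lock. 0.092 when the lip holds the carton flush against the fence.
- tab (a point): Centre of the rule's black grip tab: a plate standing upright on the end of the rule, 30 long (gauge x), 12 thick (gauge y; grip it across this), 36 high, from 18 below to 18 above this point; clear all round above the rule. With arm level and rule home it is at gauge (25, 0, 84) mm. Its x axis runs along the rule.
- lip (a point): Middle of the lower edge of the lip's inner face (it looks back to the fence). The lip is a steel plate under the rule's end, 50 wide, 6 thick (outwards), 17 nearer the fence than the tab's centre and 43 below it. Arm level, rule home: at gauge (8, 0, 41) mm. With the arm level its lower edge is 15 below the carton's top; the rule clears that top by 5.
- carton: Closed cardboard carton, loose, 100 long (its x, about along the gauge's x), 80 wide, 50 high, 0.25 to 0.5 kg; origin at the centre of its underside. It starts on the bed 22 to 50 away from the fence, the lip hanging between fence and carton. The spring alone is strong enough to drag it; driving the lip on against it once it is flush crushes it.
- console: White readout console fixed to the desk, 100 (its x) by 200 (its y), 30 high, origin under its centre, black window along its +x side; three grey keys in a row along its y. Each key moves straight down 6, starts at 1.5 N and bottoms at 4.5 N; a press counts from 4 mm.
- key_round_top (a point): Centre of the top of the round key (28 across), 40 above the desk, at console (-12, -65).
- key_square_top (a point): Centre of the top of the small square key (16 by 16), 40 above the desk, at console (-12, 0). Not to be pressed.
- key_bar_top (a point): Centre of the top of the wide bar key (18 in console x by 46 in y), 40 above the desk, at console (-12, 62).
- key_round_cap (a joint): Travel of the round key, m: 0 up, 0.006 down.
- key_square_cap (a joint): Travel of the square key, m: 0 up, 0.006 down.
- key_bar_cap (a joint): Travel of the bar key, m: 0 up, 0.006 down.
- stamp_large: Bystander: self-inking stamp, 75 by 40, 66 high, origin under its centre.
- stamp_small: Bystander: self-inking stamp, 50 by 28, 66 high, origin under its centre.
- bottle: Bystander: clear bottle, 60 across, 150 high, origin under its centre.
There are look-alikes about, which are no part of the job. Several things have the shape of the console; the one meant has the colours described above.

How it is judged:
On the way, in this order (a step that is already met when the one before it is completed fails the run):
1. the round key is pressed (4 mm or more) with the rule home (value of joint key_round_cap above 0.004 m and value of joint rule below 0.006 m), for 0.03 s.
2. the rule is hooked over the carton's far end, the carton is flush against the fence, and the fingers have let go (value of joint rule between 0.087 and 0.098 m and value of joint armbody below 0.02 rad and x of carton in the frame of gauge between 0.046 and 0.054 m and angle between the x axis of carton and the x axis of gauge, either way round below 0.06 rad and angle between carton's own z axis and vertical below 0.05 rad and contact force between the fingers and gauge below 0.3 N), for 0.3 s.
3. the bar key is pressed (4 mm or more) with the rule still hooked (value of joint key_bar_cap above 0.004 m and value of joint rule between 0.087 and 0.098 m and value of joint armbody below 0.02 rad and x of carton in the frame of gauge between 0.046 and 0.054 m and angle between the x axis of carton and the x axis of gauge, either way round below 0.06 rad and angle between carton's own z axis and vertical below 0.05 rad), for 0.03 s.
At the end, for the whole second after the job is handed in: The rule is out by 87 to 98 mm with the arm down (under 0.02 rad), its lip behind the carton's far end; the carton stands flat, flush against the fence (centre 46 to 54 mm from it, within 0.06 rad of square) and at rest; the keys are up (value of joint rule between 0.087 and 0.098 m and value of joint armbody below 0.02 rad and x of carton in the frame of gauge between 0.046 and 0.054 m and angle between the x axis of carton and the x axis of gauge, either way round below 0.06 rad and angle between carton's own z axis and vertical below 0.05 rad and linear speed of carton below 0.01 m/s and value of joint each of key_bar_cap, key_round_cap below 0.003 m); the robot touches nothing.
It fails at once if the rule snaps back (faster than 0.6 m/s) (velocity of joint rule below -0.6 m/s).
It fails at once if a wrong key press: the small square key, the bar key before the rule is out, or the round key with the rule out (value of joint key_square_cap above 0.003 m or (value of joint key_bar_cap above 0.003 m and value of joint rule below 0.06 m) or (value of joint key_round_cap above 0.003 m and value of joint rule above 0.02 m)).
It fails at once if the carton is crushed: forces from the gauge that add up to more than 50 N, or 25 N from the robot (contact force between carton and gauge above 50 N or contact force between carton and the arm above 25 N or contact force between carton and the fingers above 25 N).
It fails at once if a stamp or the bottle is moved by more than 20 mm or tipped (distance of any of stamp_large, stamp_small, bottle from where it was at the start of the episode above 0.02 m or angle between any of stamp_large, stamp_small, bottle's own z axis and vertical above 0.3 rad).
It also fails if it takes over 58 s, if anything falls off the work surface, if the arm or the gripper's body presses on something with over 40 N, if the wrist force passes 120 N, or if a joint passes its speed limit or range.

## Robot

A 6-joint arm with a two-finger parallel gripper is mounted at the origin on the work surface. World frame = base frame: x ahead of the robot, y to its left, z up, the work surface at z = 0. Lengths are in m, angles in rad, forces in N, time in s.
With the tool pointing down it reaches from about 0.325 to 0.85 m from the base axis. Payload 4.4 kg.
Tool frame: the origin (TCP) lies on the centre line of the jaws, within the pads' length; the fingertips stand 17 mm ahead of it and the grasp point (between the pads) lies 2 mm behind it; z points along the fingers, y is the line along which they close (so a half turn about z gives the same grasp; the last joint's range is limited). The gripper opens to 94 mm and grips with 3 to 60 N. Pads are 16 mm wide; open, the fingers measure 119 mm over their backs; the gripper's body (75 mm by 177 mm) begins 78 mm behind the grasp point.
Start: joints at [-1.498, 0.207, 1.542, -0, 1.393, -0.15], TCP at [0.128, -0.561, 0.222] pointing down, gripper open.
Joint ranges: [-2.73, 2.73], [-0.86, 2.22], [0.23, 2.46], [-1.11, 4.25], [0.08, 2.63], [-2.82, 2.82]. Speed limits (rad/s): [2.79, 2.79, 3.14, 3.14, 3.14, 3.14].

## Interface

Orientations are given as [roll, pitch, yaw] about the fixed x, y, z axes, in that order (R = Rz(yaw) Ry(pitch) Rx(roll)).
In Python, from station import ctrl, viewer gives the robot as it stands.
- The arm moves only by the shell command python3 -m crank 'ROWS' [FORCE]. ROWS is JSON, a list of rows, each an object with "dp": the shift along the tool's x, y, z in units of 30 mm (1.0 is 30 mm), a list of three; "turn": the turn about the tool's z in units of 6 degrees (1.0 is 6 degrees); "fingers": the finger opening in mm, from 0 to 94. In form: [{"dp": [dx, dy, dz], "turn": turn, "fingers": fingers}, ...]. A call has 1 to 8 rows; each row is the pose to reach, as a shift and turn from the pose commanded when the call began, along the tool's axes at that moment; what a row does not reach only later rows make up. A row lasts 1/12 s, in which the tool goes at most 41.7 mm and 7.16 degrees, less where a joint would pass 70% of its speed; a pose out of reach is approached as far as the arm can. A call with a gripper value outside its range is refused whole. The fingers move at their own pace and stop on an object; FORCE is the grip in N (left out, the last holds). Time passes only in rows, so rows that repeat a pose let the fingers close. It gives the time, the measured TCP pose, the force, the opening and the grip force at its end, in the units of the state.
- ctrl.sense(): the state, without advancing time (a new reading comes with each control period).
- viewer.snapshot(name): name is "scene" or "top" or "wrist"; returns a dict with "img" (384x512x3 uint8, blue, green, red), "range_z" (384x512 float32, m along the optical axis (not along the pixel's ray), 0 where there is no reading), "fx", "fy", "cx", "cy" (pixels), "dist_coeffs" ([k1, k2, p1, p2, k3] as OpenCV has them; the pictures are not rectified), "extrinsics" (4x4, takes a point from world to camera coordinates); the wrist camera has in their place "mount" (4x4, takes a point from camera to tool coordinates, whose origin is the TCP and whose axes are the flange's). Camera axes: x right, y down, z forward; pixel columns grow to the right and rows downward; lengths in m; the calibration is good to about 2 mm. A picture is of the moment at which its call begins: read the wrist's pose just before it.
- ctrl.hand_in(): hands the job in; it is judged then, once.
The state is a dict: "time_s": time; "joints": joint angles; "joint_velocities": joint speeds; "joint_torque": joint torques, N m; "eef_pos": TCP position; "orientation": TCP orientation; "ft_force": force on the tool from outside, world axes, zero at the start; "moment": the same for the moment, N m; "gripper_width": opening from 0.0 (shut) to 1.0 (fully open); "gripper_force": force on a finger pad.
Only numpy, scipy, OpenCV 4.12 (cv2) and the standard library are available. Lean on these libraries where they do the work, as an engineer would, in place of code of your own. Each camera call takes 0.05 s, during which the arm holds its last target. There are 200 camera calls.

## Working session

There is one attempt and no reset: what is moved stays moved. The work goes in short steps, Python scripts to look and compute and a shell command to move; the robot and the scene stay as the last step left them, time stands still between calls to the robot, and variables do not carry over. Pictures are saved under pics/ and viewed, at most 10 in all, crops included, and the job is handed in when it is done.

```bash
ls; mkdir -p pics; cat > h.py <<'E'
import numpy as np, cv2, json
from station import ctrl, viewer
from scipy.spatial.transform import Rotation as R
def tool():
    s=ctrl.sense(); T=np.eye(4); T[:3,:3]=R.from_euler('xyz',s['orientation']).as_matrix(); T[:3,3]=s['eef_pos']; return T
def snap(n):
    T=tool(); c=viewer.snapshot(n)
    c['K']=np.array([[c['fx'],0,c['cx']],[0,c['fy'],c['cy']],[0,0,1.]]); c['d']=np.array(c['dist_coeffs'],float)
    c['W']=T@np.array(c['mount']) if n=='wrist' else np.linalg.inv(np.array(c['extrinsics']))
    return c
def ray(c,uv):
    p=cv2.undistortPoints(np.array(uv,float).reshape(-1,1,2),c['K'],c['d']).reshape(-1,2)
    d=np.c_[p,np.ones(len(p))]@c['W'][:3,:3].T
    return c['W'][:3,3],d
def onplane(c,uv,z):
    o,d=ray(c,uv); return o+d*((z-o[2])/d[:,2])[:,None]
def cloud(c):
    h,w=c['range_z'].shape; u,v=np.meshgrid(np.arange(w),np.arange(h))
    o,d=ray(c,np.c_[u.ravel(),v.ravel()]); P=o+d*c['range_z'].reshape(-1,1); P[c['range_z'].ravel()==0]=np.nan
    return P.reshape(h,w,3)
def proj(c,P):
    M=np.linalg.inv(c['W']); return cv2.projectPoints(np.array(P,float).reshape(-1,1,3),cv2.Rodrigues(M[:3,:3])[0],M[:3,3],c['K'],c['d'])[0].reshape(-1,2)
E
python3 - <<'E'
from h import *
import pickle
for n in('top','scene'):
    c=snap(n); cv2.imwrite(f'pics/{n}0.png',c['img']); pickle.dump(c,open(n+'0.pkl','wb')); print(n,c['W'].round(3).tolist())
E
```

```text
pics
top [[-0.009, -0.996, 0.086, 0.366], [-1.0, 0.01, 0.01, 0.038], [-0.011, -0.086, -0.996, 1.102], [0.0, 0.0, 0.0, 1.0]]
scene [[-0.29, 0.767, -0.573, 1.215], [0.957, 0.224, -0.185, 0.303], [-0.013, -0.602, -0.799, 1.171], [0.0, 0.0, 0.0, 1.0]]
```

View pics/top0.png

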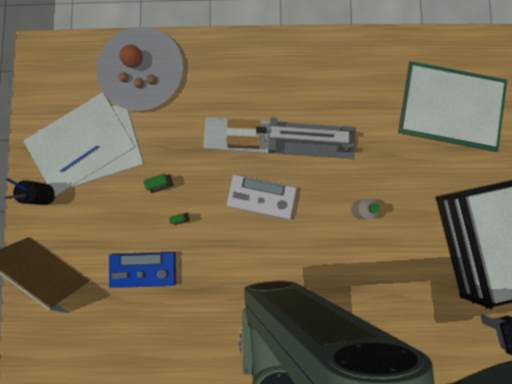

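View pics/scene0.png

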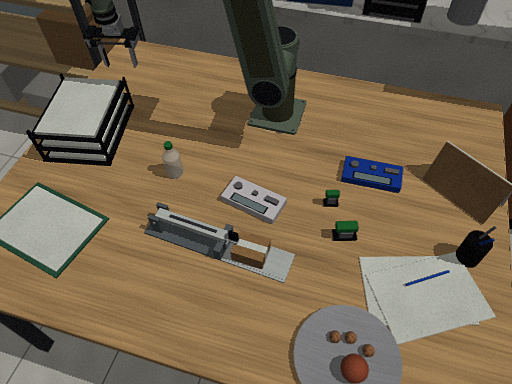

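The top view shows the white console at about (262,197), with a black window and grey keys, and the blue look-alike at (142,270). The white one fits the description. The gauge runs from (355,140) to (205,133), with the bed at its left end. The stamps are at (158,183) and (179,218), and the bottle is at (368,208). I'll confirm with an enlarged crop.

```bash
python3 - <<'E'
from h import *
import pickle
c=pickle.load(open('top0.pkl','rb'));s=pickle.load(open('scene0.pkl','rb'))
a=cv2.resize(c['img'][105:230,195:365],None,fx=4,fy=4,interpolation=cv2.INTER_CUBIC)[:, :680]
b=cv2.resize(s['img'][170:285,140:300],None,fx=4,fy=4,interpolation=cv2.INTER_CUBIC)
cv2.imwrite('pics/crop_top.png',a);cv2.imwrite('pics/crop_scene.png',b)
P=cloud(c)
for uv in[(262,212),(300,90),(215,122),(245,132),(264,128),(310,133),(262,187),(340,135),(330,155)]: print(uv,P[uv[1],uv[0]].round(3))
E
```

```text
(262, 212) [0.389 0.032 0.026]
(300, 90) [ 0.778 -0.094  0.002]
(215, 122) [0.676 0.178 0.002]
(245, 132) [0.629 0.081 0.057]
(264, 128) [0.628 0.024 0.102]
(310, 133) [ 0.619 -0.111  0.077]
(262, 187) [0.464 0.031 0.033]
(340, 135) [ 0.611 -0.199  0.079]
(330, 155) [ 0.566 -0.183  0.004]
```

View pics/crop_top.png

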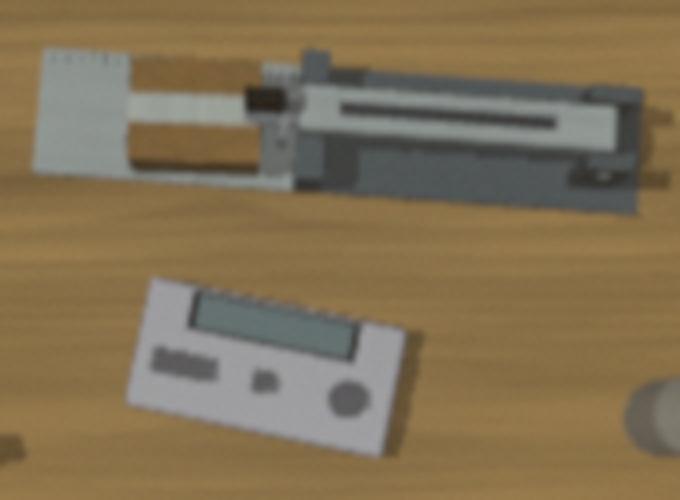

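View pics/crop_scene.png

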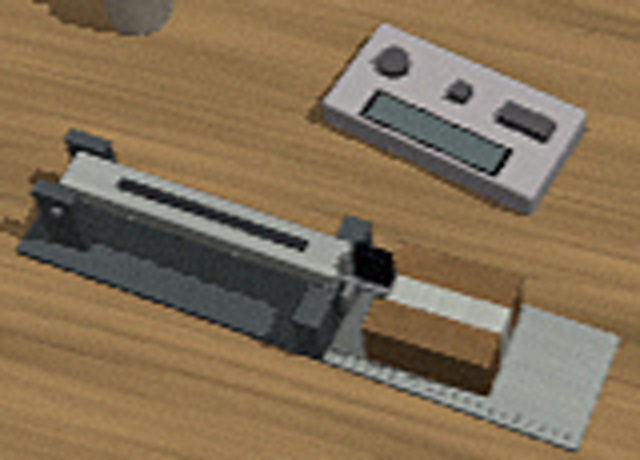

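The crops confirm the white console: round key at top-view pixel (282,204), square key at (261,200), bar key at (241,196), and black tab at (261,130). Next I measure them in both views.

```bash
cat > m.py <<'E'
from h import *
import pickle
c=pickle.load(open('top0.pkl','rb'));s=pickle.load(open('scene0.pkl','rb'))
def blobs(c,box,lo,hi,amin,amax):
    x0,y0,x1,y1=box; g=cv2.cvtColor(c['img'],cv2.COLOR_BGR2GRAY)[y0:y1,x0:x1]
    m=((g>=lo)&(g<=hi)).astype(np.uint8); n,L,st,ce=cv2.connectedComponentsWithStats(m,connectivity=4)
    return [((ce[i]+[x0,y0]).round(2),int(st[i,4]),st[i,:4].tolist()) for i in range(1,n) if amin<=st[i,4]<=amax]
def tri(u1,u2):
    o1,d1=ray(c,u1);o2,d2=ray(s,u2);d1=d1[0];d2=d2[0]
    t=np.linalg.lstsq(np.c_[d1,-d2],o2-o1,rcond=None)[0];p,q=o1+t[0]*d1,o2+t[1]*d2
    return (p+q)/2,np.linalg.norm(p-q)
E
python3 - <<'E'
from m import *
print('top keys');[print(b) for b in blobs(c,(232,184,294,216),0,125,8,200)]
print('scene keys');[print(b) for b in blobs(s,(224,178,284,218),0,115,8,400)]
print('top tab');[print(b) for b in blobs(c,(250,120,275,140),0,55,8,200)]
print('scene tab');[print(b) for b in blobs(s,(225,225,242,245),0,40,8,400)]
# console and bed corners
hsv=cv2.cvtColor(c['img'],cv2.COLOR_BGR2HSV);m=((hsv[...,1]<45)&(hsv[...,2]>130)).astype(np.uint8)
cs,_=cv2.findContours(m,cv2.RETR_EXTERNAL,cv2.CHAIN_APPROX_NONE)
for k in cs:
    r=cv2.minAreaRect(k)
    if cv2.contourArea(k)>100 and 190<r[0][0]<370 and 100<r[0][1]<230: print(r,cv2.boxPoints(r).round(1).tolist())
P=cloud(c)
# arm top points -> axis
mm=(P[...,2]>.068)&(P[...,2]<.085)&(abs(P[...,1]+.1)<.12)&(abs(P[...,0]-.62)<.06)
v=mm.nonzero(); q=P[mm]; print(len(q),q[:,2].mean())
k=np.c_[v[1],v[0]].astype(np.float32); r=cv2.minAreaRect(k); print('arm',r, onplane(c,cv2.boxPoints(r),.076).round(4).tolist())
E
```

```text
top keys
(array([240.43, 195.76]), 93, [1, 8, 16, 8])
(array([260.72, 200.03]), 32, [26, 14, 7, 5])
(array([281.61, 204.18]), 74, [45, 16, 10, 9])
(array([292.37, 210.07]), 27, [59, 18, 3, 14])
(array([245.16, 212.71]), 171, [0, 24, 38, 8])
scene keys
(array([227.22, 179.44]), 9, [2, 0, 4, 4])
(array([227.74, 183.74]), 19, [0, 1, 9, 11])
(array([237.77, 185.37]), 57, [9, 4, 10, 8])
(array([260.64, 184.79]), 14, [33, 5, 8, 4])
(array([273.26, 190.16]), 38, [40, 9, 18, 8])
(array([254.47, 192.77]), 30, [27, 12, 7, 6])
(array([248.51, 202.67]), 315, [6, 14, 38, 22])
(array([271.13, 200.07]), 90, [40, 17, 15, 11])
(array([243.  , 208.76]), 226, [0, 20, 44, 20])
(array([279.71, 211.62]), 34, [51, 27, 9, 13])
(array([236.44, 215.08]), 48, [4, 34, 21, 6])
top tab
(array([260.92, 129.45]), 51, [7, 7, 9, 6])
scene tab
(array([232.83, 235.47]), 90, [3, 5, 11, 12])
((260.6846923828125, 196.41348266601562), (64.97982788085938, 32.75505447387695), 11.768289566040039) [[225.5, 205.8000030517578], [232.1999969482422, 173.8000030517578], [295.79998779296875, 187.0], [289.20001220703125, 219.10000610351562]]
((308.974609375, 133.85533142089844), (77.8730239868164, 9.689598083496094), 4.085616588592529) [[269.79998779296875, 135.89999389648438], [270.5, 126.19999694824219], [348.20001220703125, 131.8000030517578], [347.5, 141.5]]
((229.91876220703125, 133.63705444335938), (52.22408676147461, 30.351242065429688), 4.085616588592529) [[202.8000030517578, 146.89999389648438], [205.0, 116.5999984741211], [257.0, 120.4000015258789], [254.89999389648438, 150.60000610351562]]
961 0.07539917815459464
arm ((306.5, 137.0), (22.0, 81.0), 90.0) [[0.6413, 0.0179, 0.076], [0.6388, -0.2212, 0.076], [0.5729, -0.219, 0.076], [0.5753, 0.0186, 0.076]]
```

```bash
python3 - <<'E'
from m import *
T={'bar':(240.43,195.76),'sq':(260.72,200.03),'round':(281.61,204.18)}
S={'bar':(271.13,200.07),'sq':(254.47,192.77),'round':(237.77,185.37)}
for k in T: p,e=tri(T[k],S[k]); print(k,p.round(4),'gap',round(e,4),'plane top',onplane(c,T[k],.04).round(4),'plane scene',onplane(s,S[k],.038).round(4))
p=onplane(c,[T['bar'],T['round']],.04); v=p[0]-p[1]; print('len (127)',np.linalg.norm(v),'console y ang',np.degrees(np.arctan2(v[1],v[0])))
p,e=tri((260.92,129.45),(232.83,235.47));print('tab',p,e,onplane(c,(260.92,129.45),.102))
a=onplane(c,[[269.8,135.9],[270.5,126.2],[348.2,131.8],[347.5,141.5]],.076);f=(a[0]+a[1])/2;b=(a[2]+a[3])/2;v=f-b
print('arm front',f,'back',b,'len',np.linalg.norm(v),'wid',np.linalg.norm(a[0]-a[1]),np.degrees(np.arctan2(v[1],v[0])))
q=onplane(c,[[202.8,146.9],[205,116.6]],.006);print('bed far edge',q, 'wid',np.linalg.norm(q[0]-q[1]),'mid',q.mean(0)); w=q[0]-q[1];print('bed ang',np.degrees(np.arctan2(w[1],w[0])))
E
```

```text
bar [0.4382 0.0969 0.0354] gap 0.0005 plane top [[0.4379 0.0964 0.04  ]] plane scene [[0.4399 0.0976 0.038 ]]
sq [0.4247 0.0357 0.0348] gap 0.0003 plane top [[0.4245 0.0356 0.04  ]] plane scene [[0.4269 0.0366 0.038 ]]
round [ 0.4116 -0.027   0.0357] gap 0.0003 plane top [[ 0.4115 -0.0269  0.04  ]] plane scene [[ 0.4132 -0.0263  0.038 ]]
len (127) 0.12612652099852678 console y ang 77.89560719730883
tab [0.6281631  0.03302837 0.08712066] 2.254697698394e-05 [[0.62431898 0.03310486 0.102     ]]
arm front [0.62592812 0.00581342 0.076     ] back [ 0.60679437 -0.22263122  0.076     ] len 0.22924452974143578 wid 0.02924626080877822 85.2122738437219
bed far edge [[0.59534148 0.21604893 0.006     ]
 [0.69282831 0.20959608 0.006     ]] wid 0.0977001656639542 mid [0.6440849 0.2128225 0.006    ]
bed ang 176.21299979752786
```

```bash
cat > go.py <<'E'
from h import *
import sys
# go.py x y z yawdeg_of_tool_y : shift in units and turn in units
T=tool(); t=np.array(list(map(float,sys.argv[1:4])))
print('tool',T[:3,3].round(4),'yaxis deg',np.degrees(np.arctan2(T[1,1],T[0,1])).round(2),'z',T[:3,2].round(3),'t',ctrl.sense()['time_s'])
print('dp units',(T[:3,:3].T@(t-T[:3,3])/.03).round(3))
if len(sys.argv)>4:
    y=np.radians(float(sys.argv[4])); l=T[:3,:3].T@np.array([np.cos(y),np.sin(y),0]); print('turn units',(((np.degrees(np.arctan2(-l[0],l[1]))+90)%180-90)/6).round(3))
E
python3 go.py 0.412 -0.027 0.10 -5; python3 -c "
from m import *
print(onplane(c,(368,208),.15),ctrl.sense())"
```

```text
tool [ 0.1275 -0.56    0.2214] yaxis deg -77.18 z [-0.     0.002 -1.   ] t 0.1
dp units [ 13.187 -15.211   4.081]
turn units -12.03
[[ 0.39429401 -0.25185117  0.15      ]] {'time_s': 0.1, 'joints': array([-1.49750893e+00,  2.07387821e-01,  1.54276566e+00, -2.77664658e-06,
        1.39348145e+00, -1.50481695e-01]), 'joint_velocities': array([-0.00016228, -0.00219771, -0.00082938,  0.00102825, -0.00084538,
        0.00161955]), 'joint_torque': array([ 1.91757904e-04, -3.71864820e+01, -2.82290930e+01,  6.99961279e-02,
        3.10487521e-02, -5.43610827e-05]), 'eef_pos': array([ 0.12754465, -0.55998577,  0.22139831]), 'orientation': array([-3.13957305e+00, -3.03465023e-04,  2.23769278e-01]), 'ft_force': array([-0.17049158,  0.39106782,  0.31281742]), 'moment': array([0.01998263, 0.01443986, 0.02459118]), 'gripper_force': 0.0, 'gripper_width': 1.0014986721419288}
```

```bash
python3 -m crank '[{"dp":[13.2,-15.2,0],"turn":-12,"fingers":0},{"dp":[13.2,-15.2,0],"turn":-12,"fingers":0},{"dp":[13.2,-15.2,0],"turn":-12,"fingers":0},{"dp":[13.2,-15.2,0],"turn":-12,"fingers":0},{"dp":[13.2,-15.2,0],"turn":-12,"fingers":0},{"dp":[13.2,-15.2,0],"turn":-12,"fingers":0},{"dp":[13.2,-15.2,0],"turn":-12,"fingers":0},{"dp":[13.2,-15.2,0],"turn":-12,"fingers":0}]' 20; python3 go.py 0.412 -0.027 0.10 -5
```

```text
time_s: 0.77
eef_pos: [0.2851, -0.2647, 0.2221]
orientation: [-3.141, -0.0, 1.229]
ft_force: [1.4, -0.2, -0.0]
gripper_width: 0.47
gripper_force: 0.0
tool [ 0.2851 -0.2647  0.2221] yaxis deg -19.58 z [-0.  0. -1.] t 0.7667
dp units [8.88  1.332 4.073]
turn units -2.431
```

```bash
python3 -m crank '[{"dp":[8.9,1.3,2],"turn":-2.4,"fingers":0},{"dp":[8.9,1.3,2],"turn":-2.4,"fingers":0},{"dp":[8.9,1.3,2],"turn":-2.4,"fingers":0},{"dp":[8.9,1.3,2],"turn":-2.4,"fingers":0},{"dp":[8.9,1.3,2],"turn":-2.4,"fingers":0},{"dp":[8.9,1.3,2],"turn":-2.4,"fingers":0},{"dp":[8.9,1.3,2],"turn":-2.4,"fingers":0},{"dp":[8.9,1.3,2],"turn":-2.4,"fingers":0}]' 20; python3 go.py 0.412 -0.027 0.07 -5
```

```text
time_s: 1.43
eef_pos: [0.4123, -0.0248, 0.1609]
orientation: [-3.139, -0.002, 1.481]
ft_force: [-0.8, 0.1, 0.5]
gripper_width: 0.002
gripper_force: 0.0
tool [ 0.4123 -0.0248  0.1609] yaxis deg -5.13 z [-0.002  0.002 -1.   ] t 1.4333
dp units [-0.08   0.004  3.03 ]
turn units -0.022
```

```bash
python3 - <<'E'
from h import *
import pickle
c=snap('wrist'); cv2.imwrite('pics/w1.png',c['img']); pickle.dump(c,open('w1.pkl','wb'))
print('round at',proj(c,[.412,-.027,.04]),'tip at',proj(c,tool()[:3,3]+[0,0,-.017]))
E
```

```text
round at [[263.0711864  195.23815115]] tip at [[262.73538111 244.14429692]]
```

View pics/w1.png

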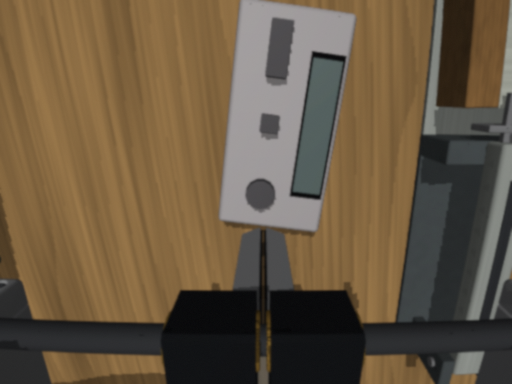

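The wrist view shows the console's round key at (260,194), 3 px from the predicted (263,195), the square key at (269,125) and the bar key at (280,48).

```bash
python3 - <<'E'
from h import *
import pickle
c=pickle.load(open('w1.pkl','rb'));P=cloud(c)
for n,p in dict(round=(260.3,194),sq=(269.7,125.5),bar=(280,48.5)).items(): print(n,onplane(c,p,.04).round(4),P[int(p[1]),int(p[0])].round(4))
E
python3 -m crank '[{"dp":[-0.05,0.03,3],"turn":0,"fingers":0},{"dp":[-0.05,0.03,3],"turn":0,"fingers":0},{"dp":[-0.05,0.03,3],"turn":0,"fingers":0},{"dp":[-0.05,0.03,3],"turn":0,"fingers":0}]' 20; python3 go.py 0.411 -0.027 0.052 -5
```

```text
round [[ 0.4096 -0.0256  0.04  ]] [ 0.4093 -0.0257  0.0395]
sq [[0.4234 0.0353 0.04  ]] [0.4228 0.0358 0.0407]
bar [[0.437  0.0968 0.04  ]] [0.4371 0.0973 0.0391]
time_s: 1.82
eef_pos: [0.4096, -0.0306, 0.07]
orientation: [-3.133, -0.001, 1.474]
ft_force: [-0.9, -1.0, 0.1]
gripper_width: 0.006
gripper_force: 0.0
tool [ 0.4096 -0.0306  0.07  ] yaxis deg -5.57 z [-0.008  0.002 -1.   ] t 1.8167
dp units [0.124 0.04  0.601]
turn units -0.095
```

```bash
python3 -m crank '[{"dp":[0.08,0,0.3],"turn":0,"fingers":0},{"dp":[0.08,0,0.5],"turn":0,"fingers":0},{"dp":[0.08,0,0.6],"turn":0,"fingers":0},{"dp":[0.08,0,0.62],"turn":0,"fingers":0},{"dp":[0.08,0,0.62],"turn":0,"fingers":0}]' 20
```

```text
time_s: 2.23
eef_pos: [0.4148, -0.0289, 0.0551]
orientation: [3.139, 0.001, 1.475]
ft_force: [0.9, -1.0, 2.8]
gripper_width: 0.005
gripper_force: 1.2
```

```bash
python3 -m crank '[{"dp":[0,-0.05,0.08],"turn":0,"fingers":0},{"dp":[0,-0.05,0.13],"turn":0,"fingers":0},{"dp":[0,-0.05,0.13],"turn":0,"fingers":0},{"dp":[0,-0.05,0.13],"turn":0,"fingers":0}]' 20
```

```text
time_s: 2.57
eef_pos: [0.4141, -0.0286, 0.0513]
orientation: [3.137, 0.001, 1.475]
ft_force: [2.0, -0.8, 5.4]
gripper_width: 0.004
gripper_force: 2.6
```

The key is down about 5.5 mm at 5.4 N. Now I rise and move to where the wrist camera can see the tab.

```bash
python3 -m crank '[{"dp":[0,0,-4.7],"turn":0,"fingers":40},{"dp":[0,0,-4.7],"turn":0,"fingers":40},{"dp":[0,0,-4.7],"turn":0,"fingers":40},{"dp":[0.3,7,-4.7],"turn":0,"fingers":40},{"dp":[0.3,7,-4.7],"turn":0,"fingers":40},{"dp":[0.3,7,-4.7],"turn":0,"fingers":40},{"dp":[0.3,7,-4.7],"turn":0,"fingers":40},{"dp":[0.3,7,-4.7],"turn":0,"fingers":40}]' 40; python3 -m crank '[{"dp":[0.5,0.7,0],"turn":0,"fingers":40},{"dp":[0.5,0.7,0],"turn":0,"fingers":40},{"dp":[0.5,0.7,0],"turn":0,"fingers":40},{"dp":[0.5,0.7,0],"turn":0,"fingers":40}]'
python3 - <<'E'
from h import *
import pickle
c=snap('wrist'); cv2.imwrite('pics/w2.png',c['img']); pickle.dump(c,open('w2.pkl','wb'))
print('tab top at',proj(c,[.6287,.0335,.102]))
E
python3 go.py .6287 .0335 .089 -4.9
```

```text
time_s: 3.23
eef_pos: [0.62, -0.0384, 0.1902]
orientation: [-3.139, -0.001, 1.475]
ft_force: [-0.0, -0.1, 1.4]
gripper_width: 0.429
gripper_force: 0.0
time_s: 3.57
eef_pos: [0.64, -0.0257, 0.1894]
orientation: [-3.138, -0.0, 1.476]
ft_force: [0.3, -0.5, -0.4]
gripper_width: 0.423
gripper_force: 0.0
tab top at [[241.39268573 132.68715613]]
tool [ 0.6399 -0.0259  0.1898] yaxis deg -5.47 z [-0.003  0.    -1.   ] t 3.6167
dp units [ 1.934 -0.55   3.363]
turn units -0.096
```

View pics/w2.png

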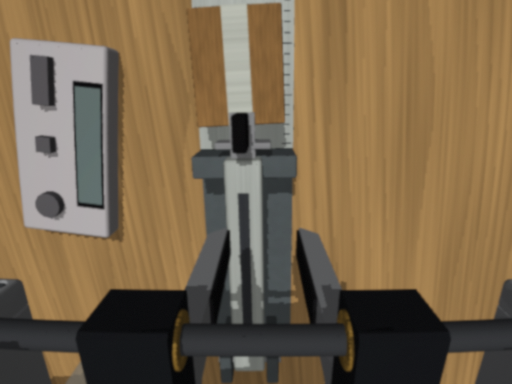

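The tab is at (240,132), 2 px from prediction. The carton spans rows 7–124, columns 192–283.

```bash
python3 - <<'E'
from h import *
import pickle
c=pickle.load(open('w2.pkl','rb'));P=cloud(c)
# tab top by dark mask in depth>0.09
g=cv2.cvtColor(c['img'],cv2.COLOR_BGR2GRAY);m=(P[...,2]>.094)&(P[...,2]<.115)&(P[...,1]<.1);m[170:]=0
print('tab',P[m].min(0).round(4),P[m].max(0).round(4),P[m].mean(0).round(4),m.sum())
a=np.radians(85.1);ex=np.array([np.cos(a),np.sin(a)]);O=np.array([.6264,.0086])
def G(p): d=p[:,:2]-O; return np.c_[d@ex,d@[-ex[1],ex[0]]].round(4)
print('carton corners near L,R far L,R (gauge)',G(onplane(c,[(197,124),(283,122),(191,8),(283,4)],.056)).tolist())
print('fence top front edge',G(onplane(c,[(195,151),(296,150)],.054)).tolist())
print('arm edges',G(onplane(c,[(226,165),(262,165),(228,225),(264,225)],.076)).tolist())
mc=(abs(P[...,2]-.056)<.006)&(P[...,1]>.04);mc[140:]=0;q=G(P[mc]);print('cloud',np.percentile(q,[1,99],axis=0))
E
```

```text
tab [0.6197 0.018  0.0946] [0.6332 0.048  0.1034] [0.6265 0.0334 0.1013] 607
carton corners near L,R far L,R (gauge) [[0.0287, 0.0431], [0.0296, -0.0348], [0.1249, 0.0426], [0.1267, -0.0343]]
fence top front edge [[0.0039, 0.0469], [0.0038, -0.0471]]
arm edges [[-0.0053, 0.0158], [-0.0056, -0.0155], [-0.0615, 0.0164], [-0.0618, -0.0168]]
cloud [[ 0.032032 -0.0337  ]
 [ 0.126768  0.0446  ]]
```

```bash
python3 -m crank '[{"dp":[1.92,-0.63,0],"turn":-0.1,"fingers":40},{"dp":[1.92,-0.63,0],"turn":-0.1,"fingers":40},{"dp":[1.92,-0.63,0.8],"turn":-0.1,"fingers":40},{"dp":[1.92,-0.63,1.6],"turn":-0.1,"fingers":40},{"dp":[1.92,-0.63,2],"turn":-0.1,"fingers":40},{"dp":[1.92,-0.63,2],"turn":-0.1,"fingers":40},{"dp":[1.92,-0.63,2],"turn":-0.1,"fingers":40}]' 30; python3 go.py .6267 .0334 .089 -4.9
```

```text
time_s: 4.2
eef_pos: [0.6271, 0.0327, 0.1303]
orientation: [-3.14, 0.0, 1.485]
ft_force: [-0.8, -0.2, 0.8]
gripper_width: 0.426
gripper_force: 0.0
tool [0.6271 0.0327 0.1303] yaxis deg -4.92 z [-0.002  0.    -1.   ] t 4.2
dp units [ 0.021 -0.013  1.377]
turn units -0.003
```

```bash
python3 -m crank '[{"dp":[0.02,-0.01,0.5],"turn":0,"fingers":40},{"dp":[0.02,-0.01,1],"turn":0,"fingers":40},{"dp":[0.02,-0.01,1.37],"turn":0,"fingers":40},{"dp":[0.02,-0.01,1.37],"turn":0,"fingers":25},{"dp":[0.02,-0.01,1.37],"turn":0,"fingers":15},{"dp":[0.02,-0.01,1.37],"turn":0,"fingers":5},{"dp":[0.02,-0.01,1.37],"turn":0,"fingers":5},{"dp":[0.02,-0.01,1.37],"turn":0,"fingers":5}]' 30;python3 -m crank '[{"dp":[0,0,0],"turn":0,"fingers":5},{"dp":[0,0,0],"turn":0,"fingers":5}]' 30
```

```text
time_s: 4.87
eef_pos: [0.6268, 0.0338, 0.0908]
orientation: [-3.138, 0.0, 1.486]
ft_force: [-4.1, -0.3, 6.1]
gripper_width: 0.125
gripper_force: 30.0
time_s: 5.03
eef_pos: [0.6268, 0.0338, 0.0908]
orientation: [-3.139, 0.0, 1.486]
ft_force: [-6.2, 0.1, 5.0]
gripper_width: 0.129
gripper_force: 30.0
```

```bash
python3 -m crank '[{"dp":[0,-0.03,-0.2],"turn":0,"fingers":5},{"dp":[0,-0.03,-0.4],"turn":0,"fingers":5},{"dp":[0,-0.03,-0.6],"turn":0,"fingers":5},{"dp":[0,-0.03,-0.8],"turn":0,"fingers":5},{"dp":[0,-0.03,-1],"turn":0,"fingers":5},{"dp":[0,-0.03,-1],"turn":0,"fingers":5},{"dp":[0,-0.03,-1],"turn":0,"fingers":5}]' 30; python3 go.py .6267 .0334 .089
```

```text
time_s: 5.62
eef_pos: [0.6267, 0.0336, 0.1199]
orientation: [-3.141, 0.001, 1.486]
ft_force: [-2.9, -3.0, -3.5]
gripper_width: 0.124
gripper_force: 30.0
tool [0.6267 0.0336 0.1199] yaxis deg -4.87 z [-0.001 -0.001 -1.   ] t 5.6167
dp units [-6.00e-03  1.00e-03  1.03e+00]
```

```bash
python3 -m crank '[{"dp":[0.2,0,0],"turn":0,"fingers":5},{"dp":[0.5,0,0],"turn":0,"fingers":5},{"dp":[0.8,0,0],"turn":0,"fingers":5},{"dp":[1.1,0,0],"turn":0,"fingers":5},{"dp":[1.4,0,0],"turn":0,"fingers":5},{"dp":[1.7,0,0],"turn":0,"fingers":5},{"dp":[1.9,0,0],"turn":0,"fingers":5},{"dp":[2,0,0],"turn":0,"fingers":5}]' 30; python3 -m crank '[{"dp":[0.2,0,0],"turn":0,"fingers":5},{"dp":[0.5,0,0],"turn":0,"fingers":5},{"dp":[0.9,0,0],"turn":0,"fingers":5},{"dp":[1.3,0,0],"turn":0,"fingers":5},{"dp":[1.7,0,0],"turn":0,"fingers":5},{"dp":[2.1,0,0],"turn":0,"fingers":5},{"dp":[2.5,0,0],"turn":0,"fingers":5},{"dp":[2.7,0,0],"turn":0,"fingers":5}]' 30;  python3 -m crank '[{"dp":[0,0,0],"turn":0,"fingers":5},{"dp":[0,0,0],"turn":0,"fingers":5}]' 30
python3 - <<'E'
from h import *
c=snap('scene'); cv2.imwrite('pics/s3.png',cv2.resize(c['img'][160:300,140:320],None,fx=4,fy=4,interpolation=cv2.INTER_CUBIC))
E
```

```text
time_s: 6.28
eef_pos: [0.6316, 0.0924, 0.1194]
orientation: [-3.14, 0.005, 1.487]
ft_force: [-3.4, -7.8, -3.3]
gripper_width: 0.126
gripper_force: 30.0
time_s: 6.95
eef_pos: [0.638, 0.1713, 0.1187]
orientation: [-3.139, 0.008, 1.487]
ft_force: [-3.8, -12.1, -2.4]
gripper_width: 0.125
gripper_force: 30.0
time_s: 7.12
eef_pos: [0.638, 0.1708, 0.1186]
orientation: [-3.139, 0.008, 1.486]
ft_force: [-2.5, -11.7, -3.1]
gripper_width: 0.127
gripper_force: 30.0
```

View pics/s3.png

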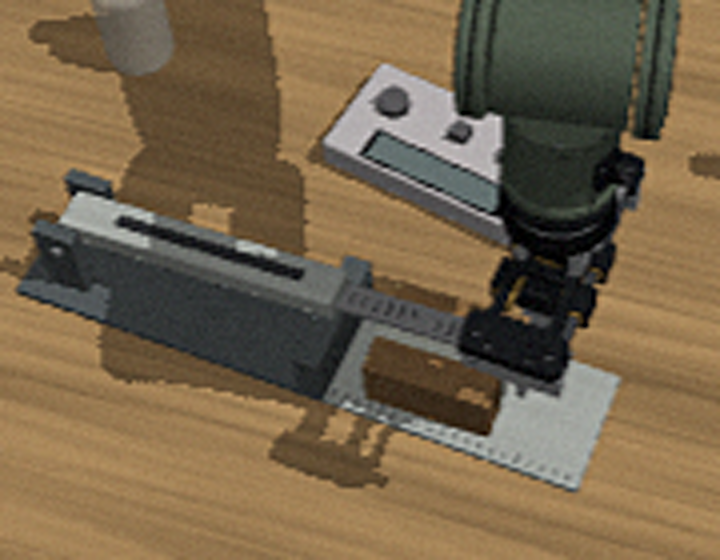

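The rule is out about 137 mm: 11.7 N matches the spring. The lip is beyond the carton's far end, the carton has not moved. Now I lower it.

```bash
python3 -m crank '[{"dp":[0,0,0.2],"turn":0,"fingers":5},{"dp":[0,0,0.4],"turn":0,"fingers":5},{"dp":[0,0,0.6],"turn":0,"fingers":5},{"dp":[0,0,0.8],"turn":0,"fingers":5},{"dp":[0,0,0.93],"turn":0,"fingers":5},{"dp":[0,0,0.95],"turn":0,"fingers":5},{"dp":[0,0,0.95],"turn":0,"fingers":5}]' 30
```

```text
time_s: 7.75
eef_pos: [0.6381, 0.1705, 0.0912]
orientation: [-3.139, 0.008, 1.486]
ft_force: [-4.7, -11.6, 1.0]
gripper_width: 0.125
gripper_force: 30.0
```

```bash
python3 -m crank '[{"dp":[-0.1,0,0],"turn":0,"fingers":5},{"dp":[-0.3,0,0],"turn":0,"fingers":5},{"dp":[-0.5,0,0],"turn":0,"fingers":5},{"dp":[-0.7,0,0],"turn":0,"fingers":5},{"dp":[-0.9,0,0],"turn":0,"fingers":5},{"dp":[-1.1,0,0],"turn":0,"fingers":5},{"dp":[-1.25,0,0],"turn":0,"fingers":5},{"dp":[-1.25,0,0],"turn":0,"fingers":5}]' 25; python3 -m crank '[{"dp":[-0.05,0,0],"turn":0,"fingers":5},{"dp":[-0.1,0,0],"turn":0,"fingers":5},{"dp":[-0.13,0,0],"turn":0,"fingers":5},{"dp":[-0.13,0,0],"turn":0,"fingers":5}]' 25
```

```text
time_s: 8.42
eef_pos: [0.635, 0.1339, 0.0913]
orientation: [-3.139, 0.005, 1.485]
ft_force: [-4.2, -9.3, 0.6]
gripper_width: 0.122
gripper_force: 25.0
time_s: 8.75
eef_pos: [0.6348, 0.1311, 0.0913]
orientation: [-3.14, 0.004, 1.486]
ft_force: [-4.1, -6.3, -1.3]
gripper_width: 0.125
gripper_force: 25.0
```

```bash
python3 -m crank '[{"dp":[-0.05,0,0],"turn":0,"fingers":5},{"dp":[-0.07,0,0],"turn":0,"fingers":5},{"dp":[-0.07,0,0],"turn":0,"fingers":5}]' 20; python3 -m crank '[{"dp":[-0.04,0,0],"turn":0,"fingers":5},{"dp":[-0.04,0,0],"turn":0,"fingers":5},{"dp":[-0.04,0,0],"turn":0,"fingers":5}]' 20
```

```text
time_s: 9.0
eef_pos: [0.6346, 0.1292, 0.0913]
orientation: [-3.14, 0.004, 1.486]
ft_force: [-3.7, -7.2, -0.9]
gripper_width: 0.123
gripper_force: 20.0
time_s: 9.25
eef_pos: [0.6346, 0.129, 0.0913]
orientation: [-3.14, 0.002, 1.486]
ft_force: [-3.6, -4.4, -0.4]
gripper_width: 0.123
gripper_force: 20.0
```

```bash
python3 -m crank '[{"dp":[-0.04,0,0],"turn":0,"fingers":5},{"dp":[-0.04,0,0],"turn":0,"fingers":5},{"dp":[-0.04,0,0],"turn":0,"fingers":5}]' 20; python3 -m crank '[{"dp":[-0.04,0,0],"turn":0,"fingers":5},{"dp":[-0.04,0,0],"turn":0,"fingers":5},{"dp":[-0.04,0,0],"turn":0,"fingers":5}]' 20
```

```text
time_s: 9.5
eef_pos: [0.6346, 0.129, 0.0913]
orientation: [-3.14, -0.0, 1.486]
ft_force: [-5.0, -1.2, 0.9]
gripper_width: 0.129
gripper_force: 20.0
time_s: 9.75
eef_pos: [0.6346, 0.1289, 0.0913]
orientation: [-3.14, -0.002, 1.486]
ft_force: [-4.3, 1.4, 0.4]
gripper_width: 0.125
gripper_force: 20.0
```

The rule has stopped moving and the force has fallen to about 0, so the spring is bearing on the carton, which is flush. I release it.

```bash
python3 -m crank '[{"dp":[0.05,0,0],"turn":0,"fingers":5},{"dp":[0.05,0,0],"turn":0,"fingers":16},{"dp":[0.05,0,0],"turn":0,"fingers":24},{"dp":[0.05,0,0],"turn":0,"fingers":40},{"dp":[0.05,0,0],"turn":0,"fingers":40},{"dp":[0.05,0,0],"turn":0,"fingers":40}]' 10; python3 -m crank '[{"dp":[0,0,-1],"turn":0,"fingers":40},{"dp":[0,0,-2],"turn":0,"fingers":40},{"dp":[0,0,-3],"turn":0,"fingers":40},{"dp":[0,0,-4],"turn":0,"fingers":40},{"dp":[-2,0,-4],"turn":0,"fingers":40},{"dp":[-4,0,-4],"turn":0,"fingers":40},{"dp":[-4,0,-4],"turn":0,"fingers":40},{"dp":[-4,0,-4],"turn":0,"fingers":40}]' 10
python3 -m crank '[{"dp":[0,0,0],"turn":0,"fingers":40},{"dp":[0,0,0],"turn":0,"fingers":40}]'
python3 - <<'E'
from h import *
import pickle
c=snap('wrist'); cv2.imwrite('pics/w4.png',c['img']); pickle.dump(c,open('w4.pkl','wb'))
P=cloud(c);a=np.radians(85.1);ex=np.array([np.cos(a),np.sin(a)]);O=np.array([.6264,.0086])
m=(P[...,2]>.094)&(P[...,2]<.115)&(P[...,1]>.06)&(abs(P[...,0]-.635)<.03);p=np.median(P[m],0);print('tab',p,'ext',(p[:2]-O)@ex-.025)
E
```

```text
time_s: 10.25
eef_pos: [0.6362, 0.129, 0.0918]
orientation: [3.14, -0.001, 1.485]
ft_force: [-0.5, 0.2, 0.4]
gripper_width: 0.409
gripper_force: 0.0
time_s: 10.92
eef_pos: [0.6252, 0.0029, 0.2118]
orientation: [3.14, 0.003, 1.479]
ft_force: [0.2, 0.1, 0.4]
gripper_width: 0.425
gripper_force: 0.0
time_s: 11.08
eef_pos: [0.6253, 0.0094, 0.2113]
orientation: [3.141, -0.001, 1.485]
ft_force: [-0.1, 0.1, -0.5]
gripper_width: 0.425
gripper_force: 0.0
tab [0.63378485 0.12444075 0.10137742] ext 0.0910481738211813
```

View pics/w4.png

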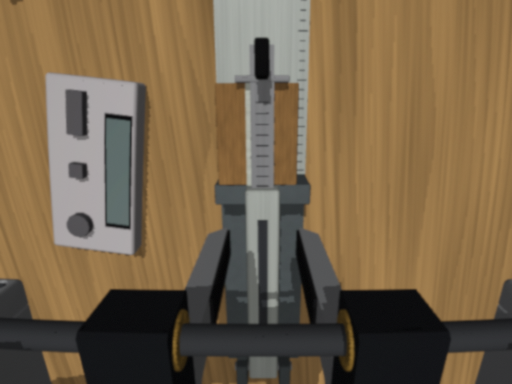

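The rule is hooked at (262,78) and out about 91 mm, with the carton flush and square against the fence (row 184). The bar key is at (76,113).

```bash
python3 - <<'E'
from h import *
import pickle
print(onplane(pickle.load(open('w4.pkl','rb')),[(76,113)],.04))
E
python3 go.py .437 .0968 .07 -12.1
```

```text
[[0.43965241 0.09685656 0.04      ]]
tool [0.6252 0.0101 0.2112] yaxis deg -4.85 z [ 0.     0.001 -1.   ] t 11.1333
dp units [ 2.344 -6.498  4.706]
turn units 1.208
```

```bash
python3 -m crank '[{"dp":[2.34,-6.46,0],"turn":1.2,"fingers":0},{"dp":[2.34,-6.46,0],"turn":1.2,"fingers":0},{"dp":[2.34,-6.46,0],"turn":1.2,"fingers":0},{"dp":[2.34,-6.46,0],"turn":1.2,"fingers":0},{"dp":[2.34,-6.46,0],"turn":1.2,"fingers":0},{"dp":[2.34,-6.46,0],"turn":1.2,"fingers":0},{"dp":[2.34,-6.46,0],"turn":1.2,"fingers":0},{"dp":[2.34,-6.46,0],"turn":1.2,"fingers":0}]' 20
python3 -m crank '[{"dp":[0,0,1],"turn":0,"fingers":0},{"dp":[0,0,2],"turn":0,"fingers":0},{"dp":[0,0,3],"turn":0,"fingers":0},{"dp":[0,0,4],"turn":0,"fingers":0},{"dp":[0,0,4.5],"turn":0,"fingers":0},{"dp":[0,0,4.6],"turn":0,"fingers":0},{"dp":[0,0,4.6],"turn":0,"fingers":0}]' 20; python3 go.py .438 .0968 .0515 -12.1
```

```text
time_s: 11.8
eef_pos: [0.4387, 0.0967, 0.2119]
orientation: [3.139, -0.001, 1.362]
ft_force: [0.1, 0.6, -0.2]
gripper_width: 0.005
gripper_force: 0.0
time_s: 12.38
eef_pos: [0.4385, 0.0955, 0.0722]
orientation: [-3.14, 0.0, 1.359]
ft_force: [-0.4, 0.3, 1.1]
gripper_width: 0.003
gripper_force: 0.0
tool [0.4385 0.0955 0.0722] yaxis deg -12.12 z [-0.002 -0.    -1.   ] t 12.3833
dp units [ 0.04  -0.023  0.69 ]
turn units -0.003
```

```bash
python3 -m crank '[{"dp":[0.04,-0.02,0.3],"turn":0,"fingers":0},{"dp":[0.04,-0.02,0.5],"turn":0,"fingers":0},{"dp":[0.04,-0.02,0.6],"turn":0,"fingers":0},{"dp":[0.04,-0.02,0.7],"turn":0,"fingers":0},{"dp":[0.04,-0.02,0.72],"turn":0,"fingers":0},{"dp":[0.04,-0.02,0.72],"turn":0,"fingers":0}]' 20
```

```text
time_s: 12.88
eef_pos: [0.4389, 0.0971, 0.0524]
orientation: [3.139, -0.001, 1.36]
ft_force: [0.7, -0.9, 3.5]
gripper_width: 0.003
gripper_force: 1.9
```

```bash
python3 -m crank '[{"dp":[0,0,0.05],"turn":0,"fingers":0},{"dp":[0,0,0.07],"turn":0,"fingers":0},{"dp":[0,0,0.07],"turn":0,"fingers":0}]' 20;  python3 -m crank '[{"dp":[0,0,-0.5],"turn":0,"fingers":0},{"dp":[0,0,-1.5],"turn":0,"fingers":0},{"dp":[0,0,-3],"turn":0,"fingers":0},{"dp":[0,0,-4],"turn":0,"fingers":0},{"dp":[0,0,-4],"turn":0,"fingers":0},{"dp":[0,0,-4],"turn":0,"fingers":0},{"dp":[0,0,-4],"turn":0,"fingers":0},{"dp":[0,0,-4],"turn":0,"fingers":0}]' 20
python3 - <<'E'
from h import *
c=snap('wrist');P=cloud(c)
p=np.array([[.438,.0968,.04],[.4105,-.026,.04]])
for q in proj(c,p): 
    u,v=q.round().astype(int); print(q.round(), P[v,u].round(4) if 0<=v<384 and 0<=u<512 else '')
c=snap('top');P=cloud(c);a=np.radians(85.1);ex=np.array([np.cos(a),np.sin(a)]);O=np.array([.6264,.0086])
m=(P[...,2]>.092)&(P[...,2]<.112)&(P[...,1]>.06)&(P[...,1]<.17)&(abs(P[...,0]-.635)<.03);p=np.median(P[m],0);print(m.sum(),p,(p[:2]-O)@ex-.025)
E
```

```text
time_s: 13.13
eef_pos: [0.4389, 0.0971, 0.0511]
orientation: [3.139, -0.001, 1.36]
ft_force: [-1.9, -0.9, 11.2]
gripper_width: -0.0
gripper_force: 5.5
time_s: 13.8
eef_pos: [0.4358, 0.097, 0.1675]
orientation: [-3.137, 0.001, 1.36]
ft_force: [-0.7, -0.1, 0.0]
gripper_width: 0.005
gripper_force: 0.0
[266. 190.] [0.4384 0.0969 0.0397]
[264. 305.] [0.4371 0.1008 0.2198]
49 [0.63299804 0.12273881 0.10057753] 0.08928525489009229
```

The bar key bottomed and is up again, and the rule is still hooked. Handing in.

```bash
python3 -c "
from station import ctrl; print(ctrl.hand_in())"
```

```text
the job is handed in; nothing more can be done
None
```

I zeroed the readout, hooked the rule behind the carton with the carton flush against the fence, stored the length with the bar key, and handed the job in at about 14 s; hand-in returned no verdict, and my last camera readings had the rule 89–91 mm out.

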